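# Hang the weight pail on the fork hook of the test stand

## Robot

A 6-joint arm with a two-finger parallel gripper is mounted at the origin on the work surface. World frame = base frame: x ahead of the robot, y to its left, z up, the work surface at z = 0. Lengths are in m, angles in degrees, forces in N, time in s.
With the tool pointing down it reaches from about 0.4 to 0.825 m from the base axis. Payload 7 kg.
Tool frame: the origin (TCP) lies on the centre line of the jaws, within the pads' length; the fingertips stand 14 mm ahead of it and the grasp point (between the pads) lies 5 mm behind it; z points along the fingers, x is the direction in which the jaws open and shut, and the axes are right-handed (so a half turn about z gives the same grasp; the last joint's range is limited). The gripper opens to 88 mm and grips with 3 to 60 N. Pads are 19 mm wide; open, the fingers measure 130 mm over their backs; the gripper's body (78 mm by 193 mm) begins 47 mm behind the grasp point.
Start: joints at [-57.806, 20.546, 0.682, 0, -70.136, -16.507], TCP at [0.182, -0.65, 0.211] pointing down, gripper open.
Joint ranges: [-176.03, 176.03], [-82.01, 121.73], [-58.28, 71.71], [-173.87, 95.51], [-174.79, -0.11], [-173.66, 173.66]. Speed limits (degrees/s): [136.94, 136.94, 172.46, 180, 180, 180].

## Interface

Orientations are given as [roll, pitch, yaw] about the fixed x, y, z axes, in that order (R = Rz(yaw) Ry(pitch) Rx(roll)).
In Python, from plant import * gives the robot as it stands.
- The arm moves only by the shell command python3 -m handwheel 'ROWS' [OPENING]. ROWS is JSON, a list of rows, each a list of 2 entries, a list of its own where there are three numbers: the shift along the tool's x, y, z each as a share of 0.2 m, from -1 to 1, then the turn, a rotation vector about the tool's x, y, z each as a share of 360 degrees, from -1 to 1. In form: [[[tx, ty, tz], [ax, ay, az]], ...]. A call has 1 to 5 rows; each row is the pose to reach, as a shift and turn from the pose commanded when the call began, along the tool's axes at that moment, turning the shorter way round; what a row does not reach only later rows make up. A row lasts 1/12 s, in which the tool goes at most 41.7 mm and 7.16 degrees, less where a joint would pass 70% of its speed; a pose out of reach is approached as far as the arm can. A call with a number of a shift or a turn outside -1 to 1 is refused whole. A call with a gripper value outside its range is refused whole. OPENING is the closure, from -1 (fully open) to 1 (shut), set as the call begins (- or left out, the last holds). The fingers move at their own pace and stop on an object; the grip force is fixed at half the most. Time passes only in rows, so rows that repeat a pose let the fingers close. It gives the time, the measured TCP pose, the force and the opening at its end, in the units of the state.
- get_obs(): the state, without advancing time (a new reading comes with each control period).
- snapshot(name): name is "side" or "top" or "wrist"; returns a dict with "color" (384x512x3 uint8, red, green, blue), "z_map" (384x512 float32, m along the optical axis (not along the pixel's ray), 0 where there is no reading), "intrinsics" (3x3 intrinsics, pixels), "distortion" ([k1, k2, p1, p2, k3] as OpenCV has them; the pictures are not rectified), "rvec" (rotation vector, rad) and "tvec" (3), from world to camera coordinates, as OpenCV has them. Camera axes: x right, y down, z forward; pixel columns grow to the right and rows downward; lengths in m; the calibration is good to about 2 mm. A picture is of the moment at which its call begins.
- close_job(): hands the job in, once; it reports no verdict.
The state is a dict: "clock": time; "joint_pos": joint angles; "qvel": joint speeds; "tau": joint torques, N m; "tool_pos": TCP position; "orientation": TCP orientation; "force": force on the tool from outside, world axes, zero at the start; "moment": the same for the moment, N m; "opening": finger opening in m.
Only numpy, scipy, OpenCV 4.12 (cv2) and the standard library are available. Lean on these libraries where they do the work, as an engineer would, in place of code of your own. Each camera call takes 0.05 s, during which the arm holds its last target. There are 200 camera calls.

## Task

Take the weight pail that stands on the bench: raise its flat-lying bail upright while the pail stays standing, then hang the pail by its bail in the stand's fork hook, pressing the bar down past both spring keepers and bedding it on the seats with a firm downward push until the hook bears about 16 N, the pail's weight included (never more than 22 N). Leave the pail hanging still with both keepers snapped shut over the bar; do not tip the pail and leave everything else on the bench where it is.

Things in the scene. Friction and masses are not known exactly. Their poses are not given: they have to be found in the camera images.
- pail: Open steel pail standing upright, 92 mm across the rim, 80 mm across the foot, 90 mm tall, with steel discs inside; 0.3 to 0.55 kg in all, bail included. Origin: centre of the underside; z up. The bail's pivots are on its y axis at y = +-60 mm, 85 mm above the underside. The bail lies out to its -x side at the start.
- bail (a joint): Angle of the swing bail on the pail: 0 = flat, level with the pivots, out to the pail's -x side; pi/2 = upright over the pail; pi = flat to the +x side. It swings freely (little friction) and drops back if let go.
- bail_bar (a point): Middle of the bail's grip bar: a straight round sleeve 9 mm in diameter and 104 mm long that turns on the bail's wire, along the pail's y axis, 92 mm from the pivot line. Two side wires, 6 mm thick and 123 mm apart, join it to the pivots. Flat, the bar stands 46 mm out from the rim (centre to rim).
- stand: Fixed stand, base 230 x 170 x 12 mm (150 mm towards its +x, 80 mm towards -x), a column 100 to 130 mm behind (+x of) the seats rising to 230 mm. Origin: on the bench straight below fork_seat. z up; the fork hook points to its -x, roughly to the robot.
- fork_seat (a point): Where the middle of the bail's bar lies when seated, midway between the two hook prongs, 230 mm above the bench; axes as the stand's, bar along y. Prongs are 7 mm thick, at y = +-35 mm; each has a flat seat 4.5 mm below this point, x = -13 to +13 mm, on a 10 mm high arm that runs back to a beam 79 to 101 mm behind. Between the prongs it is empty.
- fork_mouth (a point): Middle of the mouth, 24 mm straight above fork_seat, level with the tops of the front lips (x = -19 to -13 mm). Back posts (x = 13 to 20 mm) rise 4 mm higher. The bar enters the 26 mm wide mouth from above. The pail comes in from the -x side, bar higher than the lips, so that the prongs pass under the bar, between the bail's side wires and over the pail's rim.
- keeper_l (a joint): Spring keeper of the prong at the stand's y = +35 mm: a tongue 8 mm wide, 3 mm thick, hinged at x = +12 mm level with fork_mouth, reaching 18 mm towards -x, level across the mouth when shut. 0 = shut (it cannot go above level); positive = free end pressed down (to 1.4 rad). It gives from about 3.5 N, up to about 8 N, and springs shut once the bar is down on the seat below it.
- keeper_r (a joint): The same keeper on the prong at y = -35 mm.
- thread_cone: Bystander: paper thread cone, 60 mm across, 78 mm tall; origin at its underside. Leave it alone.
- slotted_weight: Bystander: brass weight, 44 mm across, 52 mm tall; origin at its underside. Leave it alone.
- tape_roll: Bystander: cardboard ring lying flat, 90 mm across, 24 mm tall; origin at its underside. Leave it alone.
- bottle: Bystander: white bottle, 60 mm across, 150 mm tall; origin at its underside. Leave it alone.
- beaker: Bystander: glass beaker, 70 mm across, 90 mm tall; origin at its underside. Leave it alone.
- screwdriver: Bystander: screwdriver lying flat; origin at its underside. Leave it alone.
- steel_rule: Bystander: steel rule lying flat, 300 x 30 x 4 mm; origin at its underside. Leave it alone.
Things that resemble listed ones, but are neither listed nor needed, are in the scene too. Several things look just like the pail: the one meant starts farthest from the robot's base.

How it is judged (in metres and radians):
On the way, in this order (a step that is already met when the one before it is completed fails the run):
1. the bail is raised upright (within about 13 degrees) while the pail still stands upright on the bench (value of joint bail between 1.35 and 1.8 rad and height (world z) of pail below 0.008 m and angle between pail's own z axis and vertical below 0.12 rad), for 0.2 s.
2. the bar is bedded on both seats under both shut keepers, pressed so that the hook bears more than 10 N, pail included (x of bail_bar in the frame of fork_seat between -0.012 and 0.012 m and z of bail_bar in the frame of fork_seat between -0.004 and 0.005 m and y of bail_bar in the frame of fork_seat between -0.02 and 0.02 m and angle between the y axis of bail_bar and the y axis of fork_seat, either way round below 0.2 rad and value of joint each of keeper_l, keeper_r below 0.15 rad and contact force between pail and stand above 10 N), for 0.1 s.
At the end, for the whole second after the job is handed in: The pail hangs still (slower than 60 mm/s) and upright within 0.2 rad, clear of the bench; the bail's bar lies on both seats (within 12 mm front to back, 20 mm sideways, -4 to +5 mm in height, 0.2 rad along the fork), and both keepers are shut (under 0.15 rad) (x of bail_bar in the frame of fork_seat between -0.012 and 0.012 m and z of bail_bar in the frame of fork_seat between -0.004 and 0.005 m and y of bail_bar in the frame of fork_seat between -0.02 and 0.02 m and angle between the y axis of bail_bar and the y axis of fork_seat, either way round below 0.2 rad and value of joint each of keeper_l, keeper_r below 0.15 rad and height (world z) of pail above 0.03 m and angle between pail's own z axis and vertical below 0.2 rad and linear speed of pail below 0.06 m/s); the robot touches nothing.
It fails at once if the hook bears more than 22 N from the pail (contact force between pail and stand above 22 N).
It fails at once if the pail is tipped by more than 0.6 rad (angle between pail's own z axis and vertical above 0.6 rad).
It fails at once if something else on the bench is moved by more than 20 mm (distance of any of thread_cone, slotted_weight, tape_roll, bottle, beaker, screwdriver, steel_rule from where it was at the start of the episode above 0.02 m).
It also fails if it takes over 72 s, if anything falls off the work surface, if the arm or the gripper's body presses on something with over 40 N, if the wrist force passes 120 N, or if a joint passes its speed limit or range.

## Working session

There is one attempt and no reset: what is moved stays moved. The work goes in short steps, Python scripts to look and compute and a shell command to move; the robot and the scene stay as the last step left them, time stands still between calls to the robot, and variables do not carry over. Pictures are saved under pics/ and viewed, about 8 in all and at most 12, crops included, and the job is handed in when it is done.

```bash
mkdir -p pics; cat > h.py <<'E'
from plant import *
import numpy as np, cv2
def save(n,f,crop=None,scale=1,s=None):
    s=s or snapshot(n); im=s["color"][:,:,::-1].copy()
    if crop: im=im[crop[1]:crop[3],crop[0]:crop[2]]
    if scale!=1: im=cv2.resize(im,None,fx=scale,fy=scale,interpolation=cv2.INTER_CUBIC)
    cv2.imwrite("pics/"+f,im); return s
def cam(s):
    R=cv2.Rodrigues(np.array(s["rvec"],float))[0]; return R,np.array(s["tvec"],float).ravel()
def rays(s,px):
    K=np.array(s["intrinsics"],float);D=np.array(s["distortion"],float)
    u=cv2.undistortPoints(np.array(px,float).reshape(-1,1,2),K,D).reshape(-1,2)
    return np.c_[u,np.ones(len(u))]
def onplane(s,px,z):
    R,t=cam(s); d=rays(s,px)@R; c=-R.T@t
    return c+d*((z-c[2])/d[:,2])[:,None]
def cloud(s):
    z=s["z_map"]; h,w=z.shape; v,u=np.mgrid[:h,:w]
    R,t=cam(s); p=rays(s,np.c_[u.ravel(),v.ravel()])*z.reshape(-1,1)
    P=((p-t)@R); P[z.ravel()==0]=np.nan
    return P.reshape(h,w,3)
E
python3 - <<'E'
from h import *
print(get_obs())
a=save("top","a.png");b=save("side","b.png")
im=np.vstack([cv2.imread("pics/a.png"),cv2.imread("pics/b.png")]);cv2.imwrite("pics/ab.png",cv2.resize(im,None,fx=.78,fy=.78))
for s in(a,b):
    R,t=cam(s);print(-R.T@t,R[2]);
np.savez("s0.npz",ca=cloud(a),cb=cloud(b))
E
```

```text
{'clock': 0.0, 'joint_pos': array([-5.78050367e+01,  2.05896323e+01,  6.32363928e-01, -2.11155154e-02,
       -7.01350729e+01, -1.65043391e+01]), 'qvel': array([ 0.06101188, -0.03155722,  0.00681275,  0.08303607, -0.09139491,
       -0.05177167]), 'tau': array([-8.37750595e-04, -5.82717562e+01,  2.93049717e+01,  6.99720427e+00,
        6.77498057e-03, -1.20564591e-04]), 'tool_pos': array([ 0.18235216, -0.64935445,  0.21012921]), 'orientation': array([-1.79992796e+02, -9.41762849e-02,  1.05683427e+02]), 'force': array([ 0.58163234,  0.51126207, -0.57988363]), 'moment': array([-0.01442828, -0.00143143,  0.04415463]), 'opening': 0.08770746734850414}
[ 0.38383328 -0.00615361  1.46250477] [ 0.09575392 -0.00257403 -0.99540171]
[0.40931295 1.17197587 0.90160666] [ 0.0602552  -0.84489597 -0.5315262 ]
```

View pics/a.png

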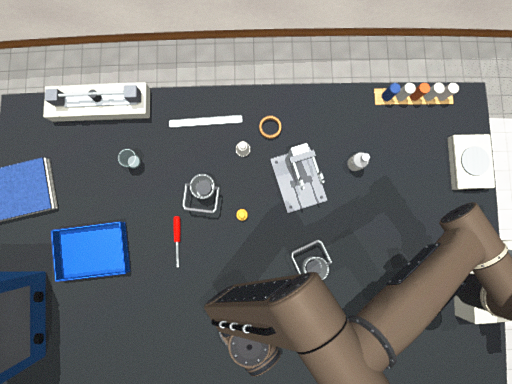

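View pics/b.png

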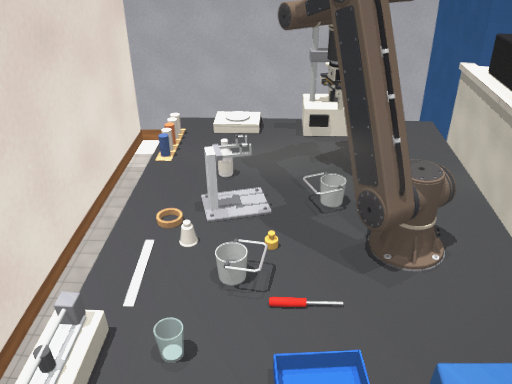

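The top view shows the target pail at about (203,186), bail towards -x with its bar near (201,211). The stand is at (300,180), with its fork pointing down-left towards the robot. A second, nearer pail sits at (316,268).

```bash
python3 - <<'E'
from h import *
d=np.load("s0.npz");ca,cb=d["ca"],d["cb"]
def sel(c,x0,x1,y0,y1,z0,z1):
    m=(c[...,0]>x0)&(c[...,0]<x1)&(c[...,1]>y0)&(c[...,1]<y1)&(c[...,2]>z0)&(c[...,2]<z1);return c[m]
print(ca[186,203],ca[205,300],ca[150,302],ca[345,250],ca[211,201], ca[268,316])
for c,n in((ca,"top"),(cb,"side")):
    p=sel(c,.3,1,-.5,.1,.006,.02)
    r=cv2.minAreaRect(p[:,:2].astype(np.float32)*1000);print(n,"base",len(p),r,cv2.boxPoints(r).tolist())
    q=sel(c,.3,1,-.45,.0,.2,.3);print("prong z>.2",len(q)); 
    for i in q[::max(1,len(q)//25)]: print(np.round(i,3),end=' ')
    print()
    q=sel(c,.3,1,.0,.4,.07,.1);print("pail",len(q)); 
    for i in q[::max(1,len(q)//50)]: print(np.round(i,3),end=' ')
    print()
a=cv2.imread("pics/a.png")
cv2.imwrite("pics/c.png",np.hstack([cv2.resize(a[165:225,170:235],None,fx=6,fy=6,interpolation=2),cv2.resize(a[138:198,265:330],None,fx=6,fy=6,interpolation=2)]))
E
```

```text
[0.54482026 0.16474238 0.04377012] [ 0.46228109 -0.21834394  0.00876726] [ 0.6399632  -0.20065751  0.22966441] [ 0.00702324 -0.00425928  0.28236194] [0.44500477 0.16858862 0.08606934] [ 0.21392291 -0.26825803  0.03262716]
top base 2339 ((633.5609130859375, -200.1475830078125), (666.141845703125, 598.219482421875), 0.30351874232292175) [[298.9101867675781, 97.19357299804688], [302.0791320800781, -501.0175476074219], [968.211669921875, -497.4887390136719], [965.042724609375, 100.72238159179688]]
prong z>.2 522
[ 0.661 -0.209  0.227] [ 0.654 -0.212  0.227] [ 0.648 -0.17   0.229] [ 0.644 -0.173  0.232] [ 0.64  -0.176  0.232] [ 0.637 -0.169  0.23 ] [ 0.636 -0.239  0.229] [ 0.632 -0.227  0.233] [ 0.63  -0.215  0.227] [ 0.626 -0.2    0.227] [ 0.623 -0.186  0.227] [ 0.62  -0.173  0.226] [ 0.618 -0.242  0.228] [ 0.615 -0.224  0.231] [ 0.611 -0.206  0.233] [ 0.608 -0.192  0.234] [ 0.605 -0.192  0.231] [ 0.599 -0.161  0.232] [ 0.59  -0.244  0.227] [ 0.579 -0.175  0.223] [ 0.566 -0.254  0.225] [ 0.558 -0.184  0.223] [ 0.544 -0.26   0.257] [ 0.539 -0.182  0.233] [ 0.531 -0.262  0.225] [ 0.523 -0.
[... 2371 characters left out ...]
 [0.551 0.133 0.075] [0.444 0.145 0.089] [0.56  0.131 0.07 ] [0.582 0.159 0.088] [0.497 0.155 0.087] [0.504 0.143 0.074] [0.496 0.164 0.088] [0.448 0.169 0.09 ] [0.496 0.175 0.086] [0.575 0.192 0.089] [0.505 0.196 0.092] [0.569 0.198 0.087] [0.576 0.194 0.08 ] [0.505 0.196 0.084] [0.56  0.204 0.086] [0.526 0.211 0.093] [0.452 0.202 0.088] [0.547 0.216 0.093] [0.516 0.206 0.086] [0.567 0.197 0.072] [0.532 0.208 0.082] [0.455 0.212 0.09 ] [0.54  0.213 0.083] [0.457 0.215 0.088] [0.541 0.207 0.074] [0.457 0.221 0.09 ] [0.533 0.206 0.071] [0.538 0.227 0.085] [0.451 0.226 0.087] [0.51  0.236 0.089] [0.516 0.236 0.086] [0.481 0.234 0.085] [0.489 0.235 0.083] [0.475 0.238 0.082] [0.864 0.399 0.072]
```

View pics/c.png

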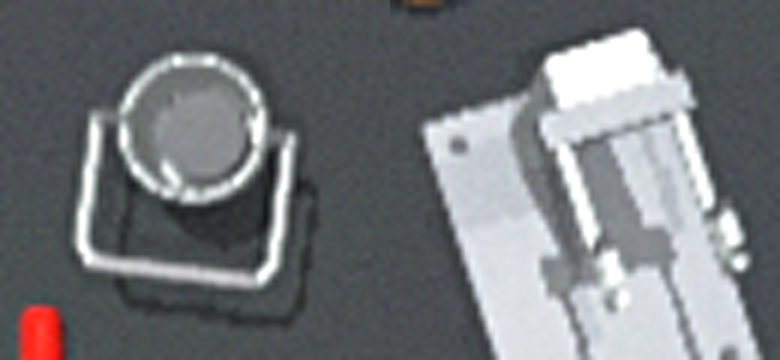

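```bash
cat >> h.py <<'E'
from scipy.spatial.transform import Rotation as Ro
def go(p,rpy,cur=None):
    o=get_obs(); R=Ro.from_euler('xyz',o["orientation"],degrees=True)
    d=R.inv().apply(np.array(p)-o["tool_pos"])/.2; r=(R.inv()*Ro.from_euler('xyz',rpy,degrees=True)).as_rotvec(degrees=True)/360
    print("t",np.round(o["clock"],2),"shift",np.round(d,4).tolist(),"turn",np.round(r,4).tolist())
E
python3 - <<'E'
from h import *
from scipy.optimize import least_squares
d=np.load("s0.npz")
def sel(c,x0,x1,y0,y1,z0,z1):
    m=(c[...,0]>x0)&(c[...,0]<x1)&(c[...,1]>y0)&(c[...,1]<y1)&(c[...,2]>z0)&(c[...,2]<z1);return c[m]
for n in("ca","cb"):
    c=d[n]
    p=sel(c,.42,.60,.09,.25,.08,.1)
    # rim: iterative circle near .539,.165
    r=p
    f=least_squares(lambda q:np.hypot(r[:,0]-q[0],r[:,1]-q[1])-.046,[.539,.165],loss="soft_l1",f_scale=.003).x
    w=sel(c,.42,.60,.09,.25,.075,.1); bar=w[(w[:,0]<.458)&(w[:,1]>.125)&(w[:,1]<.22)]
    l=cv2.fitLine(bar[:,:2].astype(np.float32),cv2.DIST_HUBER,0,1e-4,1e-4).ravel()
    print(n,"rim",f,"bar mean",bar.mean(0),len(bar),"dir deg",np.degrees(np.arctan2(l[1],l[0])))
    for lo,hi in((-.21,-.15),(-.28,-.235)):
        q=sel(c,.48,.585,lo,hi,.208,.228)
        l=cv2.fitLine(q[:,:2].astype(np.float32),cv2.DIST_HUBER,0,1e-4,1e-4).ravel(); print(" prong",l[2:],np.degrees(np.arctan(l[1]/l[0])),len(q))
        q=sel(c,.48,.585,lo,hi,.236,.275); print("  tall",q.mean(0),len(q),np.round(q[np.argsort(q[:,0])][::max(1,len(q)//12)],3).tolist())
    q=sel(c,.36,.75,-.35,-.08,.005,.02)
    R=cv2.minAreaRect((q[:,:2]*1000).astype(np.float32));print(" base",R)
s=snapshot("top"); g=s["color"].astype(int); m=((g.min(2)>95)&(g.max(2)-g.min(2)<40)).astype(np.uint8); m[:, :262]=0;m[:,335:]=0;m[:140]=0;m[220:]=0
k=max(cv2.findContours(m,0,1)[0],key=cv2.contourArea)[:,0]; W=onplane(s,k,.012)[:,:2]
R=cv2.minAreaRect((W*1000).astype(np.float32));print("colour base",R,cv2.boxPoints(R).tolist())
E
```

```text
ca rim [0.49687486 0.17279114] bar mean [0.44709966 0.17294414 0.08761435] 59 dir deg 81.67051
 prong [ 0.55599433 -0.180117  ] 14.5383625 44
  tall [ 0.52411517 -0.18963056  0.25431351] 29 [[0.503, -0.196, 0.246], [0.505, -0.198, 0.256], [0.506, -0.196, 0.25], [0.516, -0.192, 0.255], [0.518, -0.194, 0.26], [0.519, -0.192, 0.256], [0.523, -0.193, 0.252], [0.526, -0.189, 0.254], [0.529, -0.189, 0.256], [0.529, -0.186, 0.254], [0.533, -0.189, 0.254], [0.536, -0.185, 0.259], [0.536, -0.183, 0.255], [0.539, -0.189, 0.259], [0.542, -0.189, 0.259]]
 prong [ 0.5530026 -0.2542057] 14.05938 33
  tall [ 0.54370325 -0.25732494  0.25369584] 31 [[0.522, -0.261, 0.246], [0.524, -0.26, 0.254], [0.526, -0.259, 0.239], [0.528, -0.26, 0.253], [0.537, -0.259, 0.258], [0.538, -0.257, 0.252], [0.541, -0.257, 0.253], [0.545, -0.257, 0.253], [0.547, -0.26, 0.258], [0.548, -0.254, 0.255], [0.552, -0.254, 0.253], [0.554, -0.253, 0.259], [0.554, -0.25, 0.258], [0.558, -0.257, 0.256], [0.558, -0.254, 0.256], [0.562, -0.255, 0.254]]
 base ((555.7111206054688, -213.8993682861328), (268.1556396484375, 385.1585083
[... 694 characters left out ...]
 [0.527, -0.258, 0.237], [0.537, -0.251, 0.255], [0.54, -0.25, 0.256], [0.547, -0.246, 0.254], [0.55, -0.245, 0.254], [0.553, -0.246, 0.253], [0.554, -0.249, 0.241], [0.554, -0.251, 0.244], [0.557, -0.246, 0.257], [0.557, -0.251, 0.251], [0.558, -0.253, 0.247], [0.558, -0.251, 0.24], [0.561, -0.249, 0.252]]
 base ((616.32470703125, -218.0071258544922), (324.04315185546875, 219.8753204345703), 16.007482528686523)
colour base ((577.8485107421875, -219.1278076171875), (251.56752014160156, 184.94314575195312), 15.86229133605957) [[431.57952880859375, -164.55743408203125], [482.12933349609375, -342.45819091796875], [724.1174926757812, -273.69818115234375], [673.5676879882812, -95.79742431640625]]
```

```bash
cat >> h.py <<'E'
def plan(wps,start=None):
    o=get_obs(); p,R=np.array(o["tool_pos"]),Ro.from_euler('xyz',o["orientation"],degrees=True)
    for w in wps:
        Q=Ro.from_euler('xyz',[180,0,w[3]],degrees=True)
        print(np.round(R.inv().apply(np.array(w[:3])-p)/.2,4).tolist(),np.round((R.inv()*Q).as_rotvec(degrees=True)/360,4).tolist()); p,R=np.array(w[:3]),Q
E
python3 - <<'E'
from h import *
plan([(.22,-.52,.36,120),(.36,-.38,.42,135),(.44,-.21,.42,150),(.47,-.03,.40,165),(.45,.14,.30,173),(.446,.174,.16,173)])
E
```

```text
[0.5735, 0.356, -0.7477] [0.0, -0.0002, -0.0398]
[0.2562, 0.9562, -0.3] [0.0, 0.0, -0.0417]
[0.3182, 0.8839, 0.0] [-0.0, 0.0, -0.0417]
[0.3201, 0.8544, 0.1] [0.0, 0.0, -0.0417]
[0.3166, 0.7952, 0.5] [0.0, 0.0, -0.0222]
[0.0406, 0.1663, 0.7] [0.0, 0.0, 0.0]
```

```bash
H="python3 -m handwheel"
$H '[[[0.57,0.36,-0.75],[0,0,-0.04]],[[0.57,0.36,-0.75],[0,0,-0.04]],[[0.57,0.36,-0.75],[0,0,-0.04]],[[0.57,0.36,-0.75],[0,0,-0.04]],[[0.57,0.36,-0.75],[0,0,-0.04]]]' 0.32
$H '[[[0.26,0.96,-0.3],[0,0,-0.042]],[[0.26,0.96,-0.3],[0,0,-0.042]],[[0.26,0.96,-0.3],[0,0,-0.042]],[[0.26,0.96,-0.3],[0,0,-0.042]],[[0.26,0.96,-0.3],[0,0,-0.042]]]'
$H '[[[0.32,0.88,0],[0,0,-0.042]],[[0.32,0.88,0],[0,0,-0.042]],[[0.32,0.88,0],[0,0,-0.042]],[[0.32,0.88,0],[0,0,-0.042]],[[0.32,0.88,0],[0,0,-0.042]]]'
$H '[[[0.32,0.85,0.1],[0,0,-0.042]],[[0.32,0.85,0.1],[0,0,-0.042]],[[0.32,0.85,0.1],[0,0,-0.042]],[[0.32,0.85,0.1],[0,0,-0.042]],[[0.32,0.85,0.1],[0,0,-0.042]]]'
python3 -c "
from h import *
plan([(.45,.14,.30,173),(.446,.174,.16,173)])"
```

```text
clock: 0.57
tool_pos: [0.2211, -0.5192, 0.3633]
orientation: [180.0, 0.1, 120.1]
force: [0.7, 0.2, 1.1]
opening: 0.0598
clock: 0.98
tool_pos: [0.3618, -0.3776, 0.4218]
orientation: [180.0, 0.0, 135.2]
force: [0.9, -2.2, -0.1]
opening: 0.0312
clock: 1.4
tool_pos: [0.4406, -0.206, 0.421]
orientation: [179.9, 0.0, 150.4]
force: [0.5, -0.1, 0.5]
opening: 0.0301
clock: 1.82
tool_pos: [0.468, -0.0262, 0.4001]
orientation: [180.0, -0.1, 165.6]
force: [0.3, -0.5, -0.2]
opening: 0.0297
[0.2936, 0.782, 0.5015] [0.0001, -0.0002, -0.0206]
[0.0406, 0.1663, 0.7] [0.0, 0.0, 0.0]
```

```bash
H="python3 -m handwheel"
$H '[[[0.29,0.78,0.5],[0,0,-0.021]],[[0.29,0.78,0.5],[0,0,-0.021]],[[0.29,0.78,0.5],[0,0,-0.021]],[[0.29,0.78,0.5],[0,0,-0.021]],[[0.29,0.78,0.5],[0,0,-0.021]]]'
$H '[[[0.04,0.17,0.7],[0,0,0]],[[0.04,0.17,0.7],[0,0,0]],[[0.04,0.17,0.7],[0,0,0]],[[0.04,0.17,0.7],[0,0,0]],[[0.04,0.17,0.7],[0,0,0]]]'
python3 - <<'E'
from h import *
s=save("wrist","w1.png"); c=cloud(s)
m=(abs(c[...,2]-.086)<.012)&(c[...,0]<.47)&(c[...,0]>.42)&(abs(c[...,1]-.17)<.08); q=c[m]
print(len(q), q.mean(0) if len(q) else 0, q.min(0), q.max(0))
l=cv2.fitLine(q[:,:2].astype(np.float32),cv2.DIST_HUBER,0,1e-4,1e-4).ravel(); print(l,np.degrees(np.arctan2(l[1],l[0])))
E
```

```text
clock: 2.23
tool_pos: [0.4498, 0.1377, 0.2989]
orientation: [-180.0, -0.1, 173.1]
force: [0.4, 0.2, 0.2]
opening: 0.0299
clock: 2.65
tool_pos: [0.4446, 0.1691, 0.1565]
orientation: [-179.7, -0.4, 173.0]
force: [0.0, -1.1, 0.2]
opening: 0.0299
1695 [0.44880758 0.16330577 0.08789704] [0.4369217  0.11139966 0.0833559 ] [0.46995477 0.22918348 0.09140073]
[0.07414785 0.9972473  0.4473767  0.16873579] 85.747734
```

View pics/w1.png

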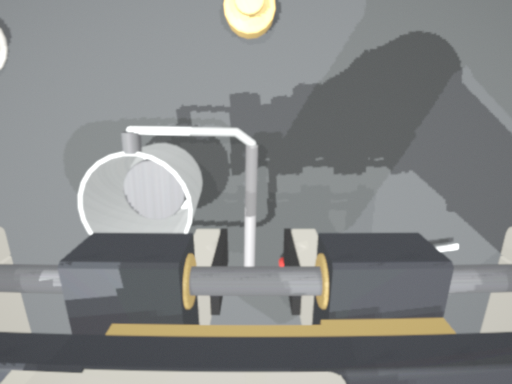

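The wrist view shows the bar at about (250,150–270), nearly central between the open fingers and parallel to the pads. Next I descend and grip.

```bash
H="python3 -m handwheel"
python3 -c "
from h import *
go((.4475,.174,.080),(180,0,174))"

```

```text
t 2.7 shift [-0.0046, 0.0239, 0.3971] turn [-0.0006, -0.0005, -0.0026]
```

```bash
H="python3 -m handwheel"
$H '[[[-0.005,0.02,0.15],[0,0,-0.003]],[[-0.005,0.02,0.28],[0,0,-0.003]],[[-0.005,0.02,0.397],[0,0,-0.003]],[[-0.005,0.02,0.397],[0,0,-0.003]]]'
$H '[[[0,0,0],[0,0,0]],[[0,0,0],[0,0,0]],[[0,0,0],[0,0,0]],[[0,0,0],[0,0,0]],[[0,0,0],[0,0,0]]]' 1
$H '[[[0,0,0],[0,0,0]],[[0,0,0],[0,0,0]],[[0,0,0],[0,0,0]],[[0,0,0],[0,0,0]],[[0,0,0],[0,0,0]]]'
python3 -c "
from h import *
o=get_obs();p=o['tool_pos'];print(o)
# pail yaw -6.5; radius .092, arc in tool vertical
y=np.radians(-6.5); u=np.array([np.cos(y),np.sin(y),0]); c=p+.092*u
print(c)
R=Ro.from_euler('xyz',o['orientation'],degrees=True)
for t in range(9,100,9):
    a=np.radians(min(t,90)); q=c-.092*np.cos(a)*u+[0,0,.092*np.sin(a)]
    print(t,np.round(R.inv().apply(q-p)/.2,3).tolist())
"

```

```text
clock: 3.03
tool_pos: [0.4479, 0.173, 0.0799]
orientation: [-179.9, -0.2, 174.0]
force: [-1.1, -0.1, 0.3]
opening: 0.0295
clock: 3.45
tool_pos: [0.4495, 0.1746, 0.0829]
orientation: [179.9, 0.1, 174.1]
force: [0.2, 0.9, -0.2]
opening: 0.0029
clock: 3.87
tool_pos: [0.4489, 0.1741, 0.0816]
orientation: [-180.0, -0.0, 174.1]
force: [0.2, 0.3, 0.1]
opening: 0.0002
{'clock': 3.8667, 'joint_pos': array([ 4.46800902e+01,  9.84070394e+00, -3.31955940e+01,  9.62125003e-04,
       -4.69734622e+01, -5.05875677e+01]), 'qvel': array([-0.01291936,  0.01856548, -0.13993021,  0.03740211,  0.05307498,
        0.01435048]), 'tau': array([-3.55270982e-03, -3.69111228e+01,  2.27616870e+01,  5.44029370e+00,
       -4.02155262e-02,  1.02917847e-04]), 'tool_pos': array([0.44887086, 0.17413506, 0.08162068]), 'orientation': array([-1.79992013e+02, -5.65339925e-03,  1.74093179e+02]), 'force': array([0.23084138, 0.32448668, 0.08450032]), 'moment': array([0.05153678, 0.0839511 , 0.01416413]), 'opening': 0.00019818190035408742}
[0.54027947 0.16372036 0.08162068]
9 [-0.006, -0.0, -0.072]
18 [-0.022, -0.0, -0.142]
27 [-0.05, -0.001, -0.209]
36 [-0.088, -0.001, -0.27]
45 [-0.135, -0.001, -0.325]
54 [-0.19, -0.002, -0.372]
63 [-0.251, -0.003, -0.41]
72 [-0.318, -0.003, -0.438]
81 [-0.388, -0.004, -0.454]
90 [-0.46, -0.005, -0.46]
99 [-0.46, -0.005, -0.46]
```

The jaws closed on nothing, so I look again.

```bash
python3 - <<'E'
from h import *
s=save("wrist","w2.png"); b=save("side","x.png",(170,180,320,300),3)
w=cv2.imread("pics/w2.png"); x=cv2.resize(cv2.imread("pics/x.png"),(288,230))
cv2.imwrite("pics/w2b.png",np.hstack([w,cv2.copyMakeBorder(x,0,384-230,0,0,0)]))
for n in("side","top"):
    c=cloud(snapshot(n)); m=(c[...,2]>.06)&(c[...,2]<.11)&(c[...,0]<.48)&(c[...,0]>.40)&(abs(c[...,1]-.17)<.08)
    q=c[m]; print(n,len(q)); print(np.round(q[::max(1,len(q)//20)],3).tolist())
E
```

```text
side 116
[[0.48, 0.115, 0.086], [0.474, 0.115, 0.082], [0.456, 0.185, 0.109], [0.461, 0.186, 0.106], [0.448, 0.188, 0.109], [0.464, 0.184, 0.101], [0.45, 0.185, 0.102], [0.437, 0.187, 0.105], [0.451, 0.184, 0.098], [0.437, 0.185, 0.099], [0.443, 0.171, 0.084], [0.448, 0.182, 0.086], [0.445, 0.186, 0.086], [0.45, 0.198, 0.089], [0.447, 0.199, 0.086], [0.452, 0.213, 0.09], [0.449, 0.21, 0.084], [0.454, 0.224, 0.089], [0.451, 0.228, 0.088], [0.478, 0.238, 0.089], [0.462, 0.236, 0.088], [0.475, 0.239, 0.087], [0.462, 0.235, 0.084], [0.467, 0.241, 0.086]]
top 31
[[0.478, 0.111, 0.085], [0.474, 0.115, 0.087], [0.474, 0.111, 0.083], [0.47, 0.115, 0.09], [0.47, 0.111, 0.087], [0.466, 0.115, 0.089], [0.466, 0.111, 0.086], [0.463, 0.115, 0.085], [0.462, 0.111, 0.087], [0.459, 0.115, 0.083], [0.459, 0.112, 0.082], [0.455, 0.116, 0.082], [0.451, 0.119, 0.087], [0.451, 0.116, 0.083], [0.448, 0.119, 0.084], [0.448, 0.116, 0.081], [0.444, 0.146, 0.086], [0.444, 0.142, 0.091], [0.444, 0.138, 0.085], [0.444, 0.134, 0.09], [0.444, 0.13, 0.088], [0.444, 0.126, 0.093], [0.444, 0.123, 0.089], [0.444, 0.119, 0.087], [0.441, 0.142, 0.087], [0.44, 0.138, 0.086], [0.44, 0.134, 0.089], [0.44, 0.131, 0.088], [0.44, 0.127, 0.089], [0.44, 0.123, 0.085], [0.437, 0.131, 0.083]]
```

View pics/w2b.png

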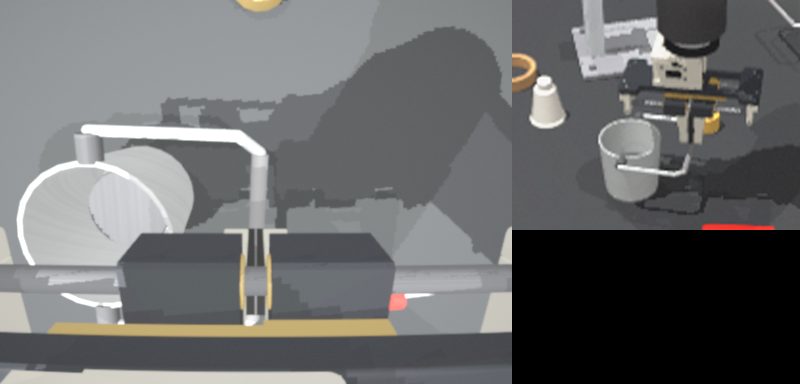

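```bash
python3 - <<'E'
from h import *
o=get_obs();print(o['tool_pos'])
s=snapshot("side"); c=cloud(s); g=s["color"]
m=(c[...,0]<.49)&(c[...,0]>.41)&(c[...,1]>.15)&(c[...,1]<.2)&(c[...,2]>.05)&(c[...,2]<.15)
v,u=np.where(m)
for r in range(v.min(),v.max()+1):
    k=np.where(m[r])[0]; print(r,k.min(),k.max(),np.round(np.median(c[r,k],0),3),np.round([c[r,k][:,0].min(),c[r,k][:,0].max()],3),np.median(g[r,k],0).astype(int))
E
```

```text
[0.448896   0.1741245  0.08159506]
238 262 262 [0.451 0.165 0.139] [0.451 0.451] [93 85 74]
239 262 262 [0.451 0.177 0.145] [0.451 0.451] [71 67 65]
240 260 262 [0.453 0.186 0.148] [0.451 0.456] [145 141 130]
241 255 262 [0.46  0.184 0.143] [0.451 0.47 ] [152 147 136]
242 256 270 [0.448 0.187 0.142] [0.429 0.467] [167 161 147]
243 256 270 [0.448 0.186 0.138] [0.429 0.467] [168 163 149]
244 256 269 [0.449 0.184 0.134] [0.431 0.467] [167 162 149]
245 257 269 [0.448 0.185 0.13 ] [0.431 0.464] [167 162 149]
246 256 269 [0.449 0.186 0.127] [0.431 0.467] [166 161 147]
247 257 269 [0.448 0.186 0.124] [0.431 0.464] [162 154 142]
248 257 269 [0.448 0.184 0.119] [0.432 0.464] [157 151 139]
249 257 269 [0.448 0.186 0.117] [0.432 0.464] [158 153 141]
250 257 269 [0.448 0.185 0.114] [0.432 0.464] [161 156 144]
251 257 268 [0.449 0.186 0.111] [0.434 0.464] [163 158 145]
252 257 268 [0.449 0.185 0.106] [0.434 0.464] [163 158 145]
253 257 268 [0.449 0.186 0.103] [0.434 0.464] [155 150 139]
254 258 268 [0.446 0.186 0.1  ] [0.434 0.462] [121 119 115]
255 262 265 [0.447 0.173 0.086] [0.443 0.451] [90 88 89]
256 262 264 [0.448 0.178 0.086] [0.445 0.451] [97 96 96]
257 262 264 [0.448 0.183 0.087] [0.445 0.45 ] [95 94 95]
258 261 264 [0.449 0.19  0.089] [0.445 0.453] [95 93 94]
259 261 263 [0.45  0.193 0.088] [0.447 0.453] [97 96 97]
260 261 263 [0.45  0.198 0.088] [0.447 0.453] [101  99  99]
```

Side depth shows the finger ends at z≈0.097, just above the bar (top 0.09). So the tips sit about 29 mm higher than the nominal tool data implies, while x and y agree. I reopen and go down by that much.

```bash
H="python3 -m handwheel"
$H '[[[0,0,0],[0,0,0]],[[0,0,0],[0,0,0]],[[0,0,0],[0,0,0]],[[0,0,0],[0,0,0]],[[0,0,0],[0,0,0]]]' 0.32
$H '[[[0,0.0,0.04],[0,0,0]],[[0,0,0.08],[0,0,0]],[[0,0,0.11],[0,0,0]],[[0,0,0.14],[0,0,0]],[[0,0,0.14],[0,0,0]]]'
python3 - <<'E'
from h import *
o=get_obs();print(o['tool_pos'],o["force"])
s=snapshot("side"); c=cloud(s)
m=(c[...,0]<.51)&(c[...,0]>.39)&(c[...,1]>.16)&(c[...,1]<.188)&(c[...,2]>.03)&(c[...,2]<.22)
v,u=np.where(m)
for r in range(v.min(),v.max()+1,2):
    k=np.where(m[r])[0]
    if len(k): print(r,len(k),np.round(np.median(c[r,k],0),3),np.round(c[r,k][:,0],3).tolist())
E
```

```text
clock: 4.53
tool_pos: [0.4489, 0.1741, 0.0817]
orientation: [-180.0, -0.0, 174.1]
force: [-0.2, 0.2, 0.3]
opening: 0.0269
clock: 4.95
tool_pos: [0.448, 0.1734, 0.052]
orientation: [-179.9, -0.1, 174.1]
force: [-0.1, 0.3, 0.2]
opening: 0.0296
[0.44802199 0.17342596 0.05195221] [-0.05417358  0.32978033  0.17524132]
213 1 [0.486 0.161 0.218] [0.486]
221 1 [0.433 0.161 0.194] [0.433]
223 5 [0.466 0.184 0.202] [0.472, 0.469, 0.466, 0.433, 0.43]
225 1 [0.433 0.162 0.181] [0.433]
227 16 [0.449 0.163 0.175] [0.509, 0.506, 0.503, 0.482, 0.477, 0.472, 0.469, 0.466, 0.432, 0.43, 0.424, 0.416, 0.408, 0.405, 0.4, 0.395]
229 19 [0.43  0.17  0.172] [0.508, 0.505, 0.503, 0.48, 0.474, 0.472, 0.469, 0.464, 0.432, 0.43, 0.427, 0.424, 0.419, 0.411, 0.408, 0.403, 0.4, 0.397, 0.394]
231 9 [0.429 0.178 0.173] [0.51, 0.507, 0.505, 0.502, 0.429, 0.427, 0.424, 0.416, 0.402]
233 7 [0.416 0.163 0.156] [0.429, 0.424, 0.419, 0.416, 0.413, 0.408, 0.405]
235 6 [0.403 0.171 0.156] [0.41, 0.408, 0.405, 0.402, 0.399, 0.397]
241 3 [0.465 0.182 0.143] [0.467, 0.465, 0.399]
243 1 [0.399 0.177 0.133] [0.399]
247 4 [0.466 
[... 354 characters left out ...]
28, 0.426, 0.423, 0.417, 0.415]
255 15 [0.462 0.177 0.089] [0.496, 0.479, 0.476, 0.473, 0.47, 0.468, 0.465, 0.462, 0.451, 0.448, 0.445, 0.443, 0.428, 0.426, 0.423]
257 17 [0.465 0.182 0.086] [0.501, 0.498, 0.496, 0.479, 0.476, 0.473, 0.47, 0.468, 0.465, 0.462, 0.451, 0.448, 0.445, 0.431, 0.428, 0.425, 0.417]
259 15 [0.467 0.184 0.079] [0.501, 0.498, 0.496, 0.479, 0.476, 0.473, 0.47, 0.467, 0.465, 0.462, 0.431, 0.428, 0.423, 0.42, 0.417]
261 8 [0.448 0.183 0.072] [0.501, 0.498, 0.496, 0.465, 0.431, 0.428, 0.425, 0.42]
263 3 [0.499 0.178 0.059] [0.501, 0.499, 0.497]
265 3 [0.498 0.185 0.057] [0.501, 0.498, 0.497]
267 3 [0.499 0.177 0.043] [0.501, 0.499, 0.498]
271 1 [0.502 0.185 0.035] [0.502]
```

The fingers now straddle the bar (x 0.431 to 0.462), with tips at about z 0.07. I close.

```bash
H="python3 -m handwheel"
$H '[[[0,0,0],[0,0,0]],[[0,0,0],[0,0,0]],[[0,0,0],[0,0,0]],[[0,0,0],[0,0,0]],[[0,0,0],[0,0,0]]]' 1
python3 -c "
from h import *
o=get_obs();p=o['tool_pos'];print(o['opening'],p,o['force'],o['moment'])
print(np.round(snapshot('wrist')['tvec'],3))"

```

```text
clock: 5.42
tool_pos: [0.4488, 0.174, 0.0538]
orientation: [-180.0, 0.0, 174.1]
force: [-0.4, -1.9, 1.1]
opening: 0.0078
0.007839472986940895 [0.44883449 0.17397089 0.05381405] [-0.38799161 -1.89744117  1.05581937] [-0.52776897 -0.003068   -0.11716344]
[ 0.428 -0.201  0.177]
```

```bash
H="python3 -m handwheel"
$H '[[[-0.006,0,-0.072],[0,0,0]],[[-0.022,0,-0.142],[0,0,0]],[[-0.05,0,-0.209],[0,0,0]],[[-0.088,-0.001,-0.27],[0,0,0]],[[-0.135,-0.001,-0.325],[0,0,0]]]'
$H '[[[-0.055,0,-0.047],[0,0,0]],[[-0.116,-0.002,-0.085],[0,0,0]],[[-0.183,-0.002,-0.113],[0,0,0]],[[-0.253,-0.003,-0.129],[0,0,0]],[[-0.325,-0.004,-0.135],[0,0,0]]]'
$H '[[[0,0,0],[0,0,0]],[[0,0,0],[0,0,0]],[[0,0,0],[0,0,0]],[[0,0,0],[0,0,0]]]'
python3 - <<'E'
from h import *
o=get_obs();print(o['opening'],o['tool_pos'],o['force'],o['moment'])
s=save("side","y.png",(170,150,320,300),4); c=cloud(s)
m=(c[...,0]<.6)&(c[...,0]>.47)&(c[...,1]>.1)&(c[...,1]<.25)&(c[...,2]>.075)&(c[...,2]<.1);print(c[m].min(0),c[m].max(0))
E
```

```text
clock: 5.88
tool_pos: [0.4756, 0.1709, 0.1195]
orientation: [180.0, -0.0, 174.1]
force: [0.1, -1.3, -1.6]
opening: 0.0079
clock: 6.3
tool_pos: [0.541, 0.1634, 0.1464]
orientation: [180.0, 0.0, 174.1]
force: [0.5, -0.1, -1.9]
opening: 0.0079
clock: 6.63
tool_pos: [0.5404, 0.1634, 0.1462]
orientation: [-180.0, 0.0, 174.1]
force: [-0.4, -2.5, 5.5]
opening: 0.008
0.00796250376275533 [0.5403514  0.16344831 0.14621694] [-0.41458022 -2.51444249  5.49479636] [-0.8185201   0.13294257 -0.05818379]
[0.49560369 0.10663228 0.07506519] [0.5838607  0.23246629 0.09878138]
```

View pics/y.png

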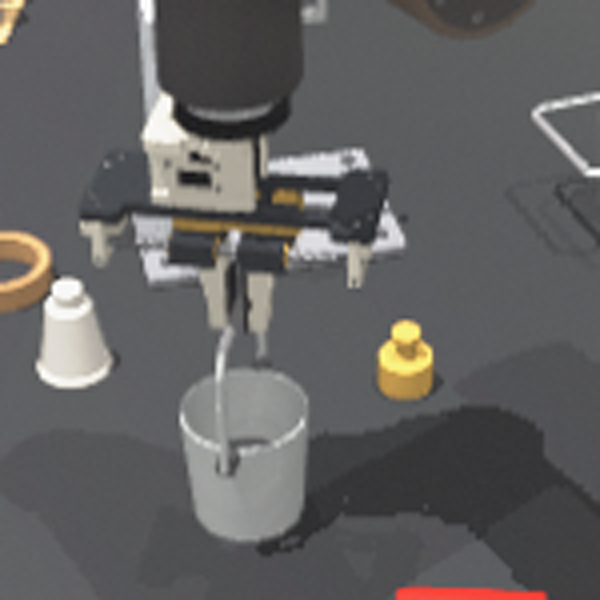

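```bash
H="python3 -m handwheel"
$H '[[[0,0,-0.04],[0,0,0]],[[0,0,-0.12],[0,0,0]],[[0,0,-0.25],[0,0,0]],[[0,0,-0.38],[0,0,0]],[[0,0,-0.5],[0,0,0]]]'
$H '[[[0,0,-0.06],[0,0,0]],[[0,0,-0.1],[0,0,0]],[[0,0,-0.12],[0,0,0]],[[0,0,-0.12],[0,0,0]],[[0,0,-0.12],[0,0,0]]]'
$H '[[[0,0,0],[0,0,0]],[[0,0,0],[0,0,0]],[[0,0,0],[0,0,0]]]'
python3 -c "
from h import *
o=get_obs();print(o['opening'],o['tool_pos'],o['force'],o['moment'])
plan([(.505,.025,.269,180),(.465,-.12,.269,188),(.437,-.249,.269,195.7)])
"
```

```text
clock: 7.1
tool_pos: [0.5391, 0.1638, 0.2462]
orientation: [-180.0, -0.1, 174.1]
force: [0.9, -0.1, -4.1]
opening: 0.0076
clock: 7.52
tool_pos: [0.5396, 0.1636, 0.2684]
orientation: [-180.0, -0.1, 174.1]
force: [0.2, -0.1, -4.4]
opening: 0.0082
clock: 7.77
tool_pos: [0.54, 0.1635, 0.2688]
orientation: [-179.9, -0.1, 174.1]
force: [-0.6, -0.0, -4.4]
opening: 0.0078
0.007769788916629087 [0.54000746 0.16351989 0.26879313] [-0.61427763 -0.00972817 -4.41130621] [0.00744001 0.10853704 0.02739133]
[0.1027, -0.707, -0.0003] [-0.0001, -0.0002, -0.0164]
[0.2, -0.725, -0.0] [0.0, 0.0, -0.0222]
[0.2284, -0.6192, -0.0] [0.0, 0.0, -0.0214]
```

Weight is about 4.4 N. Now I carry it gently to the front of the fork.

```bash
H="python3 -m handwheel"
$H '[[[0.005,-0.04,0],[0,0,-0.002]],[[0.02,-0.13,0],[0,0,-0.005]],[[0.04,-0.26,0],[0,0,-0.01]],[[0.06,-0.41,0],[0,0,-0.013]],[[0.08,-0.56,0],[0,0,-0.0164]]]'
$H '[[[0.06,-0.3,0],[0,0,-0.006]],[[0.1,-0.45,0],[0,0,-0.011]],[[0.14,-0.6,0],[0,0,-0.016]],[[0.18,-0.74,0],[0,0,-0.02]],[[0.222,-0.872,0],[0,0,-0.0222]]]'
$H '[[[0.05,-0.15,0],[0,0,-0.006]],[[0.1,-0.3,0],[0,0,-0.011]],[[0.15,-0.44,0],[0,0,-0.016]],[[0.19,-0.54,0],[0,0,-0.02]],[[0.22,-0.6,0],[0,0,-0.0214]]]'
$H '[[[0,-0.01,0],[0,0,0]],[[0,-0.02,0],[0,0,0]],[[0,-0.02,0],[0,0,0]],[[0,-0.02,0],[0,0,0]],[[0,-0.02,0],[0,0,0]]]'
python3 - <<'E'
from h import *
o=get_obs();print(o['opening'],o['tool_pos'],o['force'])
a=snapshot("top");b=snapshot("side");w=snapshot("wrist")
A=cv2.resize(a["color"][135:235,260:350,::-1],None,fx=3.6,fy=3.6,interpolation=2)[:360]
B=cv2.resize(b["color"][115:235,185:305,::-1],None,fx=3,fy=3,interpolation=2)[:360]
cv2.imwrite("pics/t.png",np.hstack([A,B]))
cv2.imwrite("pics/w3.png",w["color"][:,:,::-1])
for n,s in(("top",a),("side",b),("wrist",w)):
    c=cloud(s); np.save("c_"+n+".npy",c)
    for lo,hi in((-.215,-.16),(-.285,-.235)):
        m=(c[...,0]>.48)&(c[...,0]<.585)&(c[...,1]>lo)&(c[...,1]<hi)&(c[...,2]>.245)&(c[...,2]<.268);q=c[m]
        if len(q): print(n,len(q),q.mean(0),q.min(0),q.max(0))
go((.437+.05*.963,-.249+.05*.27,.239),(180,0,195.7))
E
```

```text
clock: 8.18
tool_pos: [0.5121, 0.0526, 0.2694]
orientation: [-180.0, -0.0, -179.9]
force: [-0.0, -0.6, -4.7]
opening: 0.0076
clock: 8.6
tool_pos: [0.4671, -0.1227, 0.2698]
orientation: [-180.0, 0.0, -171.9]
force: [-0.1, 0.6, -4.7]
opening: 0.0079
clock: 9.02
tool_pos: [0.4403, -0.2478, 0.2696]
orientation: [-180.0, -0.0, -164.3]
force: [-0.3, -0.1, -4.0]
opening: 0.0077
clock: 9.43
tool_pos: [0.4429, -0.2487, 0.2697]
orientation: [-180.0, 0.0, -164.3]
force: [-0.8, 0.2, -5.0]
opening: 0.0077
0.007727184617261442 [ 0.44289201 -0.24865935  0.26970649] [-0.7860758   0.21597152 -5.04934651]
top 5 [ 0.55918128 -0.25453297  0.25717098] [ 0.55784253 -0.25737317  0.25566062] [ 0.56145361 -0.25069691  0.26098722]
side 26 [ 0.52587743 -0.18595928  0.25296984] [ 0.50555713 -0.19362944  0.24783662] [ 0.54160853 -0.1776112   0.25883833]
side 22 [ 0.54553184 -0.25395802  0.25234774] [ 0.52346586 -0.26255909  0.24586905] [ 0.56109946 -0.24638394  0.25688699]
wrist 82 [ 0.53840951 -0.19015484  0.2511999 ] [ 0.53288591 -0.19233888  0.24503671] [ 0.5433624  -0.18835172  0.25628371]
wrist 905 [ 0.54345444 -0.2571346   0.25510504] [ 0.52156503 -0.26609289  0.24502742] [ 0.56321022 -0.24783697  0.26070496]
t 9.58 shift [-0.2209, 0.0063, 0.1539] turn [-0.0, 0.0001, 0.0001]
```

View pics/t.png

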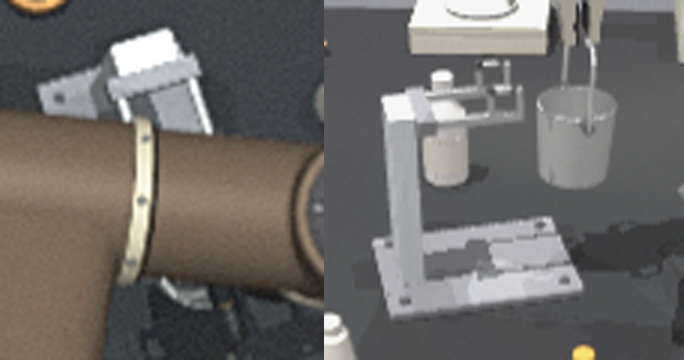

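View pics/w3.png

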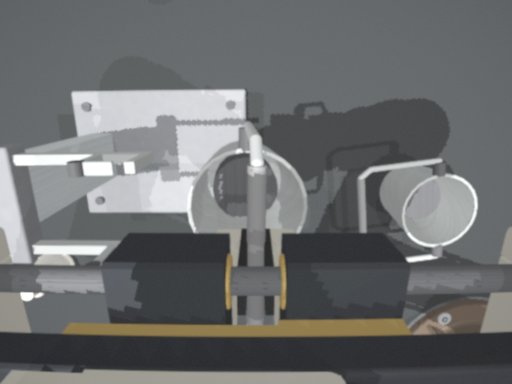

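The side view shows the pail hanging upright in front of the fork. In the wrist view the base edges are parallel to the tool axes, so the yaw is right. Next I measure bar and prong in the same wrist frame.

```bash
python3 - <<'E'
from h import *
c=np.load("c_wrist.npy"); y=np.radians(15.7); u=np.array([np.cos(y),np.sin(y)]);v=np.array([-u[1],u[0]]); O=np.array([.5335,-.2230])
def loc(q): d=q[:,:2]-O; return np.c_[d@u,d@v,q[:,2]]
q=loc(c[150:232,225:290].reshape(-1,3)); q=q[(q[:,2]>.22)&(q[:,2]<.33)]
print("bar",len(q)); 
for r in range(120,232,8):
    k=loc(c[r,225:290]); k=k[(k[:,2]>.25)&(k[:,2]<.33)]
    if len(k): print(r,len(k),np.round(np.median(k,0),4),np.round([k[:,0].min(),k[:,0].max(),k[:,2].max()],4))
for lo,hi in((-50,-20),(20,50)):
    for z0,z1 in((.245,.27),(.215,.24)):
        k=loc(c.reshape(-1,3)); k=k[(k[:,1]*1000>lo)&(k[:,1]*1000<hi)&(k[:,2]>z0)&(k[:,2]<z1)&(k[:,0]>-.04)&(k[:,0]<.1)]
        if len(k)>5: print(lo,z0,len(k),np.round(np.percentile(k,[2,50,98],axis=0),4).tolist())
o=get_obs(); print("tool",loc(o["tool_pos"][None]))
E
```

```text
bar 1646
128 9 [-0.0925 -0.0597  0.2608] [-0.0947 -0.09    0.2632]
136 13 [-0.0943 -0.0587  0.2891] [-0.0972 -0.0912  0.2913]
144 12 [-0.095  -0.0557  0.295 ] [-0.0976 -0.0924  0.296 ]
152 13 [-0.0952 -0.0527  0.2988] [-0.098  -0.0925  0.3003]
160 13 [-0.0957 -0.0497  0.3023] [-0.0984 -0.093   0.3032]
168 20 [-0.0955 -0.0464  0.304 ] [-0.0998 -0.0912  0.3059]
176 20 [-0.0955 -0.0428  0.304 ] [-0.0998 -0.0912  0.3057]
184 20 [-0.0955 -0.039   0.3038] [-0.0999 -0.0911  0.3058]
192 20 [-0.0955 -0.0353  0.304 ] [-0.0999 -0.0911  0.3053]
200 19 [-0.0953 -0.0315  0.3039] [-0.0995 -0.0911  0.3056]
208 19 [-0.0953 -0.0278  0.3044] [-0.0995 -0.0911  0.3057]
216 19 [-0.0953 -0.0236  0.3038] [-0.0995 -0.0911  0.3054]
224 19 [-0.0953 -0.0199  0.3043] [-0.0996 -0.091   0.3057]
-50 0.245 905 [[-0.0213, -0.0397, 0.2464], [0.0024, -0.0356, 0.2552], [0.0175, -0.031, 0.2597]]
-50 0.215 2245 [[-0.0207, -0.0445, 0.2156], [0.0553, -0.0364, 0.2253], [0.084, -0.0214, 0.2366]]
20 0.245 82 [[0.0092, 0.0294, 0.2453], [0.0134, 0.0302, 0.2519], [0.0182, 0.0316, 0.2557]]
20 0.215 1958 [[0.0123, 0.0207, 0.216], [0.0693, 0.0318, 0.2254], [0.0911, 0.0429, 0.2333]]
tool [[-9.41279838e-02 -2.42865801e-04  2.69760805e-01]]
```

```bash
H="python3 -m handwheel"
$H '[[[-0.03,-0.005,0.04],[0,0,0]],[[-0.06,-0.01,0.1],[0,0,0]],[[-0.1,-0.015,0.15],[0,0,0]],[[-0.17,-0.015,0.165],[0,0,0]],[[-0.24,-0.015,0.165],[0,0,0]]]'
$H '[[[-0.07,0,0],[0,0,0]],[[-0.13,0,0],[0,0,0]],[[-0.18,0,0],[0,0,0]],[[-0.21,0,0],[0,0,0]],[[-0.22,0,0],[0,0,0]]]'
$H '[[[0,0,0],[0,0,0]],[[0,0,0],[0,0,0]],[[0,0,0],[0,0,0]],[[0,0,0],[0,0,0]],[[0,0,0],[0,0,0]]]'
$H '[[[0,0,0],[0,0,0]],[[0,0,0],[0,0,0]],[[0,0,0],[0,0,0]],[[0,0,0],[0,0,0]],[[0,0,0],[0,0,0]]]'
python3 - <<'E'
from h import *
y=np.radians(15.7); u=np.array([np.cos(y),np.sin(y)]);v=np.array([-u[1],u[0]]); O=np.array([.5335,-.2230])
def loc(q): d=q[:,:2]-O; return np.c_[d@u,d@v,q[:,2]]
o=get_obs(); print("tool",loc(o["tool_pos"][None]),o["force"],o["opening"])
w=save("wrist","w4.png"); c=cloud(w)
q=loc(c[:,200:310].reshape(-1,3)); k=q[(q[:,2]>.266)&(q[:,2]<.28)&(abs(q[:,0])<.012)&(q[:,1]>-.055)&(q[:,1]<-.01)];print("bar",len(k),k.mean(0),k.min(0),k.max(0))
q=loc(c.reshape(-1,3)); k=q[(q[:,1]>-.045)&(q[:,1]<-.028)&(q[:,2]>.245)&(q[:,2]<.262)&(q[:,0]>-.03)&(q[:,0]<.03)]
print("prongR",len(k),np.round(np.percentile(k,[2,50,98],axis=0),4).tolist())
b=save("side","v.png",(200,115,290,185),8)
E
```

```text
clock: 10.0
tool_pos: [0.4901, -0.2387, 0.2353]
orientation: [179.9, -0.1, -164.3]
force: [-0.6, 0.0, -3.9]
opening: 0.0078
clock: 10.42
tool_pos: [0.5335, -0.2269, 0.2366]
orientation: [-180.0, 0.0, -164.3]
force: [0.8, 0.2, -4.6]
opening: 0.0077
clock: 10.83
tool_pos: [0.5314, -0.2275, 0.2369]
orientation: [-180.0, -0.0, -164.3]
force: [-1.4, -0.8, -4.2]
opening: 0.0075
clock: 11.25
tool_pos: [0.5322, -0.2273, 0.2367]
orientation: [-180.0, 0.0, -164.3]
force: [-0.3, 1.1, -3.5]
opening: 0.0077
tool [[-0.00240465 -0.00376032  0.2367487 ]] [-0.30772952  1.08641504 -3.54075853] 0.007737062566256351
bar 2109 [-0.00315601 -0.02980773  0.27109988] [-0.01192476 -0.05497127  0.26602172] [ 0.00896165 -0.01000799  0.2799513 ]
prongR 909 [[-0.0206, -0.0401, 0.2475], [0.0084, -0.0365, 0.2553], [0.0187, -0.0314, 0.2597]]
```

View pics/w4.png

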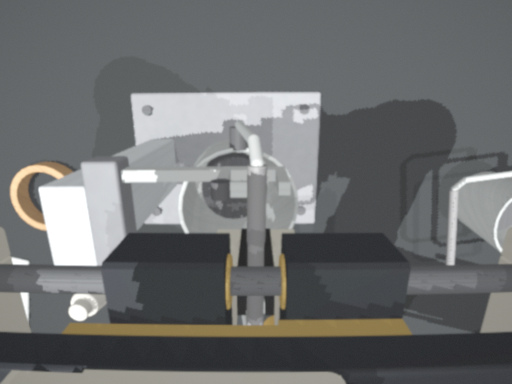

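The bar sits between back post (238,185) and lip (285,185), on centre. Now I press down in small steps, watching the force.

```bash
H="python3 -m handwheel"
$H '[[[0,0,0.01],[0,0,0]],[[0,0,0.02],[0,0,0]],[[0,0,0.03],[0,0,0]],[[0,0,0.04],[0,0,0]],[[0,0,0.05],[0,0,0]]]'
$H '[[[0,0,0.01],[0,0,0]],[[0,0,0.015],[0,0,0]],[[0,0,0.02],[0,0,0]],[[0,0,0.025],[0,0,0]],[[0,0,0.03],[0,0,0]]]'
$H '[[[0,0,0.005],[0,0,0]],[[0,0,0.01],[0,0,0]],[[0,0,0.015],[0,0,0]],[[0,0,0.02],[0,0,0]],[[0,0,0.025],[0,0,0]]]'
```

```text
clock: 11.77
tool_pos: [0.5318, -0.2274, 0.227]
orientation: [-180.0, -0.0, -164.3]
force: [-3.6, 1.9, 2.5]
opening: 0.0077
clock: 12.18
tool_pos: [0.5328, -0.2273, 0.2214]
orientation: [-180.0, 0.1, -164.3]
force: [-2.1, 2.0, 6.0]
opening: 0.0079
clock: 12.6
tool_pos: [0.5323, -0.2278, 0.2163]
orientation: [-179.9, 0.0, -164.3]
force: [-2.3, -0.8, 3.7]
opening: 0.0079
```

```bash
H="python3 -m handwheel"
$H '[[[0,0,0.005],[0,0,0]],[[0,0,0.01],[0,0,0]],[[0,0,0.015],[0,0,0]],[[0,0,0.02],[0,0,0]],[[0,0,0.025],[0,0,0]]]'
$H '[[[0,0,0.005],[0,0,0]],[[0,0,0.01],[0,0,0]],[[0,0,0.015],[0,0,0]],[[0,0,0.02],[0,0,0]]]'
$H '[[[0,0,0.003],[0,0,0]],[[0,0,0.006],[0,0,0]],[[0,0,0.009],[0,0,0]],[[0,0,0.012],[0,0,0]]]'
```

```text
clock: 13.02
tool_pos: [0.5315, -0.2274, 0.2102]
orientation: [180.0, -0.1, -164.3]
force: [-4.2, -1.5, 1.9]
opening: 0.0081
clock: 13.35
tool_pos: [0.5318, -0.2266, 0.2052]
orientation: [179.9, -0.0, -164.3]
force: [-0.6, 0.3, -4.5]
opening: 0.008
clock: 13.68
tool_pos: [0.5323, -0.2271, 0.2041]
orientation: [180.0, 0.0, -164.3]
force: [0.0, 0.4, -4.5]
opening: 0.0081
```

Keepers have sprung past the bar (force back to the bare weight). Now I creep onto the seats.

```bash
H="python3 -m handwheel"
$H '[[[0,0,0.0025],[0,0,0]],[[0,0,0.005],[0,0,0]],[[0,0,0.0075],[0,0,0]],[[0,0,0.01],[0,0,0]],[[0,0,0.01],[0,0,0]]]'
$H '[[[0,0,0.0025],[0,0,0]],[[0,0,0.005],[0,0,0]],[[0,0,0.0075],[0,0,0]],[[0,0,0.0075],[0,0,0]],[[0,0,0.0075],[0,0,0]]]'
```

```text
clock: 14.1
tool_pos: [0.5319, -0.2273, 0.2022]
orientation: [180.0, -0.0, -164.3]
force: [0.0, -0.8, -4.5]
opening: 0.0079
clock: 14.52
tool_pos: [0.532, -0.2273, 0.2007]
orientation: [180.0, -0.0, -164.3]
force: [-0.2, 0.7, -4.7]
opening: 0.0074
```

```bash
H="python3 -m handwheel"
$H '[[[0,0,0.002],[0,0,0]],[[0,0,0.004],[0,0,0]],[[0,0,0.004],[0,0,0]],[[0,0,0.004],[0,0,0]]]'
$H '[[[0,0,0.002],[0,0,0]],[[0,0,0.004],[0,0,0]],[[0,0,0.004],[0,0,0]],[[0,0,0.004],[0,0,0]]]'
```

```text
clock: 14.85
tool_pos: [0.532, -0.2273, 0.1999]
orientation: [180.0, -0.0, -164.3]
force: [-1.1, -0.3, -3.5]
opening: 0.008
clock: 15.18
tool_pos: [0.532, -0.2273, 0.1991]
orientation: [180.0, -0.0, -164.3]
force: [-0.5, 0.3, -4.6]
opening: 0.0077
```

```bash
H="python3 -m handwheel"
$H '[[[0,0,0.002],[0,0,0]],[[0,0,0.004],[0,0,0]],[[0,0,0.004],[0,0,0]],[[0,0,0.004],[0,0,0]]]'
$H '[[[0,0,0.002],[0,0,0]],[[0,0,0.004],[0,0,0]],[[0,0,0.004],[0,0,0]],[[0,0,0.004],[0,0,0]]]'
```

```text
clock: 15.52
tool_pos: [0.5321, -0.2273, 0.1988]
orientation: [-180.0, 0.0, -164.3]
force: [-1.9, 0.9, 0.8]
opening: 0.0076
clock: 15.85
tool_pos: [0.5321, -0.2274, 0.1987]
orientation: [-180.0, 0.0, -164.3]
force: [-3.6, 1.0, 7.2]
opening: 0.008
```

```bash
H="python3 -m handwheel"
$H '[[[0,0,0.001],[0,0,0]],[[0,0,0.002],[0,0,0]],[[0,0,0.0025],[0,0,0]],[[0,0,0.0025],[0,0,0]],[[0,0,0.0025],[0,0,0]]]'
python3 - <<'E'
from h import *
for i in range(4): s=snapshot("wrist"); print(get_obs()["force"])
cv2.imwrite("pics/w5.png",s["color"][:,:,::-1])
y=np.radians(15.7); u=np.array([np.cos(y),np.sin(y)]);v=np.array([-u[1],u[0]]); O=np.array([.5335,-.2230])
c=cloud(s).reshape(-1,3); d=c[:,:2]-O; q=np.c_[d@u,d@v,c[:,2]]
k=q[(abs(q[:,0])<.009)&(q[:,1]>-.03)&(q[:,1]<-.012)&(q[:,2]>.226)&(q[:,2]<.245)]; print("bar",len(k),np.percentile(k,[2,50,98],axis=0))
k=q[(abs(q[:,0]-.003)<.012)&(abs(q[:,1]+.0355)<.006)&(q[:,2]>.22)&(q[:,2]<.27)]; print("keeperR z",len(k),np.percentile(k[:,2],[5,50,95]))
E
```

```text
clock: 16.27
tool_pos: [0.5322, -0.2274, 0.1986]
orientation: [-179.9, 0.1, -164.3]
force: [-5.2, 3.5, 8.9]
opening: 0.0079
[-5.5297172   3.34023698  9.16725873]
[-4.75140269  2.84919315  7.91991529]
[-5.13342277  3.65615211  8.87882094]
[-4.86374987  3.16297609  7.96517923]
bar 693 [[-0.00860286 -0.021738    0.22691235]
 [-0.00090473 -0.01467936  0.23326591]
 [ 0.00813255 -0.01227486  0.24412217]]
keeperR z 2369 [0.22443519 0.25440415 0.25884917]
```

View pics/w5.png

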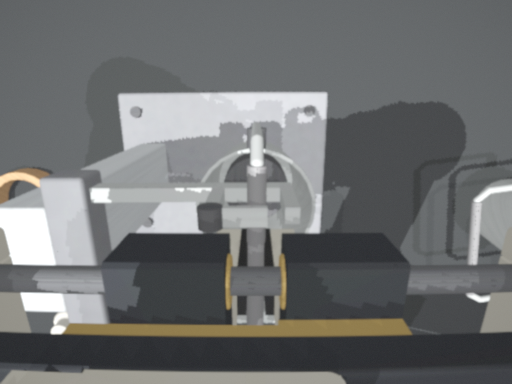

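```bash
H="python3 -m handwheel"
$H '[[[0,0,0.001],[0,0,0]],[[0,0,0.0015],[0,0,0]],[[0,0,0.0015],[0,0,0]],[[0,0,0.0015],[0,0,0]],[[0,0,0.0015],[0,0,0]]]'
```

```text
clock: 16.88
tool_pos: [0.5322, -0.2274, 0.1986]
orientation: [-179.9, 0.1, -164.3]
force: [-5.6, 3.4, 10.6]
opening: 0.0078
```

Hook load is about 15 N vertical and about 16 N in total. I ease off, open and withdraw straight up.

```bash
H="python3 -m handwheel"
$H '[[[0,0,-0.003],[0,0,0]],[[0,0,-0.007],[0,0,0]],[[0,0,-0.007],[0,0,0]],[[0,0,-0.007],[0,0,0]]]'
$H '[[[0,0,0],[0,0,0]],[[0,0,0],[0,0,0]],[[0,0,0],[0,0,0]],[[0,0,0],[0,0,0]],[[0,0,0],[0,0,0]]]' 0.4
$H '[[[0,0,0],[0,0,0]],[[0,0,0],[0,0,0]],[[0,0,0],[0,0,0]]]'
$H '[[[0,0,-0.02],[0,0,0]],[[0,0,-0.08],[0,0,0]],[[0,0,-0.16],[0,0,0]],[[0,0,-0.3],[0,0,0]],[[0,0,-0.45],[0,0,0]]]'
$H '[[[0,0,-0.1],[0,0,0]],[[0,0,-0.2],[0,0,0]],[[0,0,-0.3],[0,0,0]],[[0,0,-0.3],[0,0,0]],[[0,0,-0.3],[0,0,0]]]'
$H '[[[0,0,0],[0,0,0]],[[0,0,0],[0,0,0]],[[0,0,0],[0,0,0]],[[0,0,0],[0,0,0]],[[0,0,0],[0,0,0]]]'
python3 - <<'E'
from h import *
print(get_obs()["force"])
b=snapshot("side");w=snapshot("wrist")
B=cv2.resize(b["color"][120:240,195:285,::-1],None,fx=3.2,fy=3.2,interpolation=2)
cv2.imwrite("pics/f.png",np.hstack([B,w["color"][:,:,::-1]]))
y=np.radians(15.7); u=np.array([np.cos(y),np.sin(y)]);v=np.array([-u[1],u[0]]); O=np.array([.5325,-.2232])
c=cloud(w).reshape(-1,3); d=c[:,:2]-O; q=np.c_[d@u,d@v,c[:,2]]
for lo,hi in((-.028,-.012),(.012,.028),(-.01,.01)):
    k=q[(abs(q[:,0])<.012)&(q[:,1]>lo)&(q[:,1]<hi)&(q[:,2]>.226)&(q[:,2]<.25)]
    if len(k): print("bar",lo,len(k),np.percentile(k,[2,50,98],axis=0).round(4).tolist())
for sy in(-.035,.035):
    for x0 in(-.005,-.001,.003,.007):
        k=q[(abs(q[:,0]-x0)<.002)&(abs(q[:,1]-sy)<.004)&(q[:,2]>.22)&(q[:,2]<.27)]
        if len(k): print("keeper",sy,x0,len(k),np.median(k[:,2]).round(4))
E
```

```text
clock: 17.22
tool_pos: [0.5321, -0.2274, 0.1987]
orientation: [-180.0, 0.0, -164.3]
force: [-4.0, 2.3, 5.6]
opening: 0.0084
clock: 17.63
tool_pos: [0.5321, -0.2273, 0.1979]
orientation: [180.0, -0.0, -164.3]
force: [-0.3, -0.1, 0.4]
opening: 0.0261
clock: 17.88
tool_pos: [0.532, -0.2273, 0.1981]
orientation: [-180.0, -0.0, -164.3]
force: [0.8, 0.3, 0.3]
opening: 0.0261
clock: 18.3
tool_pos: [0.5313, -0.2271, 0.2885]
orientation: [179.9, -0.1, -164.3]
force: [1.2, -0.2, 0.2]
opening: 0.0261
clock: 18.72
tool_pos: [0.5324, -0.2274, 0.3497]
orientation: [-179.9, 0.2, -164.3]
force: [0.2, 0.2, -0.2]
opening: 0.0262
clock: 19.13
tool_pos: [0.5319, -0.2273, 0.3477]
orientation: [180.0, -0.0, -164.3]
force: [0.0, -0.1, 0.2]
opening: 0.0261
[ 0.02064522 -0.06107536  0.22662581]
bar -0.028 164 [[-0.0069, -0.027, 0.2301], [-0.0027, -0.0197, 0.2332], [0.0015, -0.0124, 0.2349]]
bar 0.012 145 [[-0.0061, 0.0121, 0.2306], [-0.0022, 0.0198, 0.2333], [0.0016, 0.0276, 0.235]]
bar -0.01 202 [[-0.0069, -0.0094, 0.2298], [-0.0022, -0.0001, 0.2331], [0.0015, 0.0094, 0.2348]]
keeper -0.035 -0.005 60 0.2548
keeper -0.035 -0.001 48 0.2547
keeper -0.035 0.003 60 0.2546
keeper -0.035 0.007 65 0.2547
keeper 0.035 -0.005 63 0.2542
keeper 0.035 -0.001 55 0.2534
keeper 0.035 0.003 64 0.2544
keeper 0.035 0.007 60 0.2541
```

View pics/f.png

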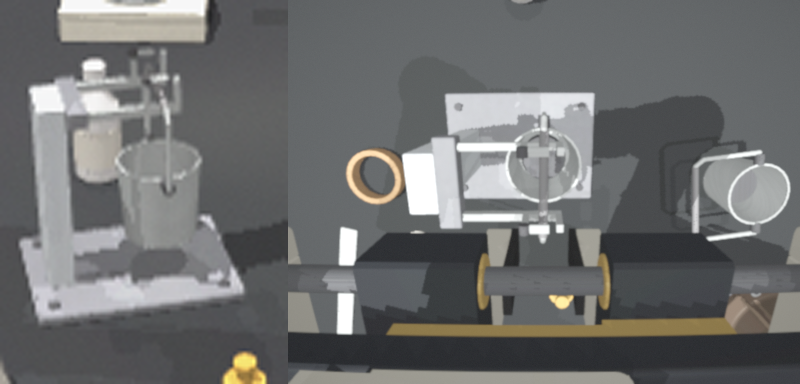

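The pail hangs upright with the bar across both prongs. Both keepers lie level at z≈0.254 and the bar centre is at about (-2, 0, 0) mm on the seats. I let any swing die out, then hand in.

```bash
H="python3 -m handwheel"; Z='[[[0,0,0],[0,0,0]],[[0,0,0],[0,0,0]],[[0,0,0],[0,0,0]],[[0,0,0],[0,0,0]],[[0,0,0],[0,0,0]]]'
$H '[[[0,0,0],[0,0,0]],[[0,0,0],[0,0,0]],[[0,0,0],[0,0,0]],[[0,0,0],[0,0,0]],[[0,0,0],[0,0,0]]]' >/dev/null
$H '[[[0,0,0],[0,0,0]],[[0,0,0],[0,0,0]],[[0,0,0],[0,0,0]],[[0,0,0],[0,0,0]],[[0,0,0],[0,0,0]]]' >/dev/null
python3 - <<'E'
from h import *
p=[]
for i in range(6):
    c=cloud(snapshot("side")); m=(abs(c[...,0]-.53)<.08)&(abs(c[...,1]+.22)<.08)&(c[...,2]>.06)&(c[...,2]<.14); p.append(c[m].mean(0))
print(np.round(p,4).tolist(), get_obs()["clock"])
if np.ptp(p,axis=0).max()<.003: close_job(); print("handed in")
E
```

```text
[[0.529, -0.2091, 0.1074], [0.5294, -0.2092, 0.1074], [0.5294, -0.2086, 0.1071], [0.529, -0.2095, 0.1077], [0.5293, -0.2096, 0.1077], [0.5296, -0.2094, 0.1084]] 20.3667
the job is handed in; nothing more can be done
handed in
```

The pail is hanging in the fork hook with both keepers shut, and the job is handed in at about 20 s of robot time; no verdict is reported.

- **Raising the bail:** I gripped the bar, swung the bail upright with the pail standing, and held it there about half a second. The arm pressed down about 5 N on the bail at the end of the swing.
- **Hanging:** I carried the pail (about 4.4 N) into the mouth, pressed the bar past both keepers and bedded it on the seats. The push put about 15 N on the hook vertically, about 16 N with the sideways part. Force was read after each short move, so peaks within a move went unseen.
- **Last checks:**
  - The bar centre lies about 2 mm towards the front of the seats and within about 1 mm in height.
  - Both keepers are level at z ≈ 0.254 m.
  - The pail shifted less than 1.5 mm between the last pictures.
  - The gripper is clear, about 100 mm above the fork.

**Disagreements:**
- The first grasp closed on nothing. The fingertips really sit about 29 mm higher than the nominal tool data and reported TCP height imply. I measured this in the side camera's depth image and used it for the rest of the job.
- I did not measure the bystanders again at the end. The gripper and pail were routed clear of them, and those in the last pictures looked undisturbed.

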